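# Clamp the vase on the dividing stand and index it to the third click

### The job

The white vase has just been loaded on the wheel of the dividing stand: press the round quill knob above it down until the cone sits firmly in the vase's mouth, then turn the tee-bar index knob clockwise (seen from above) to the third click and no further, so that the vase comes round with the wheel. Finish while still gripping the index knob at that stop, holding it steady for the painter: do not let go. Keep the vase upright and leave the brush pot, bottle, jar and dish where they are.

Things in the scene. Friction and masses are not known exactly. Their poses are not given: they have to be found in the camera images.
- dividing_stand: the dividing stand, fixed to the table: grey cast base 174 x 404 mm and 30 mm high. Origin on the table under the wheel's axis. In its frame (x forward, y left, z up): wheel axis at (0, 0); index knob axis at y = -170 mm; steel column (30 mm thick) at y = +108 mm, 265 mm tall; an overarm (42 mm wide, z 225 to 253 mm) runs from the column to the wheel axis, where it guides the quill. The box with the knob's spring plunger stands at x = 60 to 95 mm, y = -170 mm, 54 mm high
- quill (a joint): how far the quill is pressed down, m: 0 = fully raised, grows downwards, 0.039 = end of its travel. It starts somewhere between 0 and 0.015. It slides with 5 N of drag and stays where it is left; with the vase on the wheel its cone seats in the mouth at about 0.037 and goes no further. The quill and its cone weigh 0.31 kg
- quill_top (a point): middle of the flat top of the quill knob, a black round knob 34 mm across and 26 mm tall above the overarm, on the wheel axis; it is pressed straight down, or gripped by its sides and pushed down (its underside ends 2 mm above the overarm). At 318 mm above the table with the quill fully raised, 281 mm when seated
- top_centre: grey plastic cone at the quill's lower end, pointing down, turning freely on its bearing: 31 mm across at its base, 8 mm at its tip, 23 mm high. Origin at the tip
- vase: loose white glazed vase, 110 mm tall, 74 mm across at the shoulder, foot 48 mm across, mouth 24 mm inside and 35 mm outside, with a small lug ear on either side of the neck along its x axis; 0.25 kg or so. Origin at the centre of its foot, z up. It stands on the wheel within 2 mm of its centre; the cone centres it
- wheel: aluminium wheel head that carries the vase, 140 mm across, top 55 mm above the table. Origin on its axis, 12 mm below its top. A toothed belt in the base turns it with the index knob, same angle and same direction; its x axis starts parallel to the stand's x axis, as do the vase's ears within 0.05 rad
- index_knob (a joint): angle of the index knob, rad, growing clockwise seen from above; it starts at rest in a notch at 0. Its steel plate (94 mm across, top 48 mm above the table) has 18 notches, one every 20 degrees (0.349 rad), into which a spring roller clicks: the third click is at 1.047. It takes about 0.11 N m to turn it out of a notch; past half way (0.17 rad) the spring pulls it into the next one. It can turn from -0.8 to 2.1
- tee_knob: the index knob: notched steel plate with a black tee bar on top; the bar is gripped from above across its width: 60 mm long (the knob's x axis), 14 mm wide (y axis), between 64 and 96 mm above the table, on a round hub 28 mm across that reaches down to the plate. Origin on the knob's axis, 38 mm above the table, z up. At the start the bar lies along the stand's x axis
- bar_grip (a point): point on the knob's axis inside the tee bar, 86 mm above the table and 10 mm under its top: where to grip it
- brush_pot: bystander: white pot 82 mm across and 115 mm tall with brushes up to 245 mm, left of the stand. Origin under its centre
- water_bottle: bystander: clear bottle with red cap, 62 mm across, 190 mm tall, left of the stand. Origin under its centre
- colour_jar: bystander: small white jar with black lid, 67 mm across, 46 mm tall, right of the stand. Origin under its centre
- colour_dish: bystander: shallow white dish of colour, 84 mm across, 20 mm tall, right of the stand. Origin under its centre
Not all that is in view belongs to the job. Leave any green or orange look-alike of the vase alone.

How it is judged:
By the outcome, as a careful person would: the job done as asked, in the order asked, and still so for the second after the job is handed in, while the arm keeps its last pose, push and grip.
It also fails if it takes over 51 s, if anything falls off the work surface, if the arm or the gripper's body presses on something with over 40 N, if the wrist force passes 120 N, or if a joint passes its speed limit or range.

### The arm

A 6-joint arm with a two-finger parallel gripper is mounted at the origin on the work surface. World frame = base frame: x ahead of the robot, y to its left, z up, the work surface at z = 0. Lengths are in mm, angles in rad, forces in N, time in s.
With the tool pointing down it reaches from about 350 to 875 mm from the base axis. Payload 4.2 kg.
Tool frame: the origin (TCP) lies at the very end of the fingers, on their centre line; the grasp point (between the pads) lies 19 mm behind it; z points along the fingers, y is the line along which they close (so a half turn about z gives the same grasp; the last joint's range is limited). The gripper opens to 85 mm and grips with 20 to 120 N. Pads are 22 mm wide; open, the fingers measure 114 mm over their backs; the gripper's body (76 mm by 85 mm) begins 54 mm behind the grasp point. The pads swing forward as they close: fully open they stand 13 mm farther back than shut.
Start: joints at [-1.043, 0.385, 0.008, 0, -1.194, -0.259], TCP at [166.001, -602.53, 205.012] pointing down, gripper open.
Joint ranges: [-3.14, 3.14], [-1.21, 2.06], [-1.07, 1.41], [-3.16, 2.05], [-2.99, -0.16], [-3.1, 3.1]. Speed limits (rad/s): [2.79, 2.79, 3.14, 3.14, 3.14, 3.14].

### API

Orientations are given as a unit quaternion [x, y, z, w].
In Python, from bench import arm gives the robot as it stands.
- The arm moves only by the tool servo_tool, never from a script. Its argument "rows" is a list that holds one entry, the list of rows, each a list of 7 numbers: the finger opening in mm, from 0 to 85.4, then the shift along the tool's x, y, z in mm, then the turn, a rotation vector about the tool's x, y, z in rad. A call has 1 to 10 rows; each row is the pose to reach, as a shift and turn from the pose commanded when the call began, along the tool's axes at that moment; what a row does not reach only later rows make up. A row lasts 1/8 s, in which the tool goes at most 62.5 mm and 10.7 degrees, less where a joint would pass 70% of its speed; a pose out of reach is approached as far as the arm can. A call with a gripper value outside its range is refused whole. The fingers move at their own pace and stop on an object; the grip force is fixed at half the most. Time passes only in rows, so rows that repeat a pose let the fingers close. It gives the time, the measured TCP pose, the force, the opening and the grip force at its end, in the units of the state.
- arm.read_state(): the state, without advancing time (a new reading comes with each control period).
- arm.get_image(name): name is "scene" or "top" or "wrist"; returns the picture (420x560x3 uint8, red, green, blue); there is no depth.
- arm.camera_params(name): a dict with "intrinsics" (3x3 intrinsics, pixels), "D" ([k1, k2, p1, p2, k3] as OpenCV has them; the pictures are not rectified), "R" (3x3) and "t" (3): a world point X has camera coordinates R X + t. Camera axes: x right, y down, z forward; pixel columns grow to the right and rows downward; lengths in mm; the calibration is good to about 2 mm. A picture is of the moment at which its call begins: read the wrist's pose just before it. camera_params takes no time and is no camera call; for the wrist camera it gives the pose at the moment of the call.
- arm.job_done(): hands the job in; it is judged then, once.
The state is a dict: "clock": time; "joints": joint angles; "joint_vel": joint speeds; "joint_efforts": joint torques, N m; "position": TCP position; "ee_rot": TCP orientation; "contact_force": force on the tool from outside, world axes, zero at the start; "wrist_torque": the same for the moment, N m; "gripper_width": finger opening in mm; "grasp_force": force on a finger pad.
Only numpy, scipy, OpenCV 4.12 (cv2) and the standard library are available. Lean on these libraries where they do the work, as an engineer would, in place of code of your own. Each camera call takes 0.05 s, during which the arm holds its last target. There are 200 camera calls.

## Working session

There is one attempt and no reset: what is moved stays moved. The work goes in short steps, Python scripts to look and compute and a tool call to move; the robot and the scene stay as the last step left them, time stands still between calls to the robot, and variables do not carry over. Pictures are saved under pics/ and viewed, at most 10 in all, crops included, and the job is handed in when it is done.

Besides the shell and the picture viewer there is one more tool, called after ">>>" as name(argument=value, ...) on one line, values as JSON. servo_tool: Moves the arm, as the interface text tells. Its arguments: {"type":"object","properties":{"rows":{"type":"array"}},"required":["rows"]}

```bash
mkdir -p pics; python3 - <<'E'
from bench import arm
import cv2
s=arm.read_state();print({k:s[k] for k in('clock','position','ee_rot','gripper_width','contact_force')})
for n in('scene','top'):
    cv2.imwrite(f'pics/{n}0.png',arm.get_image(n)[:,:,::-1]); p=arm.camera_params(n);print(n,p)
E
```

```text
{'clock': 0.0, 'position': array([ 165.82310307, -601.94747731,  203.90251286]), 'ee_rot': array([-1.33882177e-01,  9.90996645e-01,  1.08250207e-03, -2.00797209e-04]), 'gripper_width': 85.35369041356118, 'contact_force': array([-0.21041213,  0.38088284,  0.51809734])}
scene {'intrinsics': array([[419.40344616,   0.        , 273.71481526],
       [  0.        , 419.40344616, 208.23029016],
       [  0.        ,   0.        ,   1.        ]]), 'D': array([0.04466776, 0.        , 0.        , 0.        , 0.        ]), 'R': array([[-0.88824163,  0.45923005,  0.01160036],
       [ 0.24595643,  0.49675288, -0.83231125],
       [-0.38798485, -0.73644032, -0.55418717]]), 't': array([ 474.3597798 ,   27.46267283, 1484.69290874])}
top {'intrinsics': array([[420.99735779,   0.        , 285.83626905],
       [  0.        , 420.99735779, 209.23980675],
       [  0.        ,   0.        ,   1.        ]]), 'D': array([-0.05246818,  0.        ,  0.        ,  0.        ,  0.        ]), 'R': array([[ 0.00350389, -0.99996998,  0.00691161],
       [-0.9943444 , -0.00421766, -0.1061199 ],
       [ 0.10614586, -0.00650069, -0.99432932]]), 't': array([   7.89062098,  550.62578423, 1240.0376744 ])}
```

View pics/scene0.png

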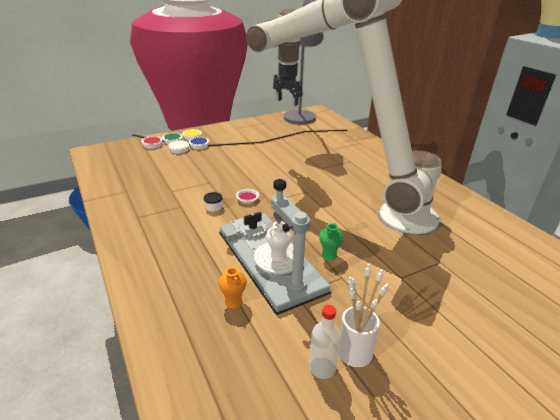

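View pics/top0.png

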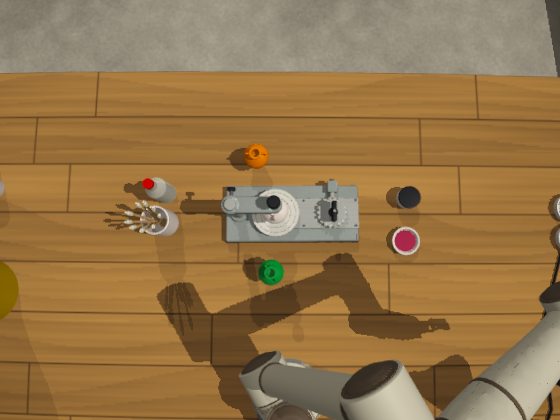

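The scene view shows the quill knob at (280,185) and the tee bar at (253,220). In the top view they are at about (273,202) and (334,210). Candidates for the vase are white at scene (280,240), green at (331,242) and orange at (233,287). White, on the wheel under the cone, is the right one. For knobs, the black-lidded jar at scene (213,201) is not one. Next is a close crop.

```bash
python3 - <<'E'
import cv2,numpy as np
a=cv2.imread('pics/scene0.png')[170:290,215:335]; b=cv2.imread('pics/top0.png')[170:260,215:365]
A=cv2.resize(a,None,fx=3.3333,fy=3.3333,interpolation=cv2.INTER_CUBIC)
B=cv2.resize(b,None,fx=2.6667,fy=2.6667,interpolation=cv2.INTER_CUBIC)
M=np.zeros((400,800,3),np.uint8);M[:,:400]=A[:400,:400];M[:240,400:]=B[:240,:400]
cv2.imwrite('pics/crop0.png',M)
E
```

```text
(no output)
```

View pics/crop0.png

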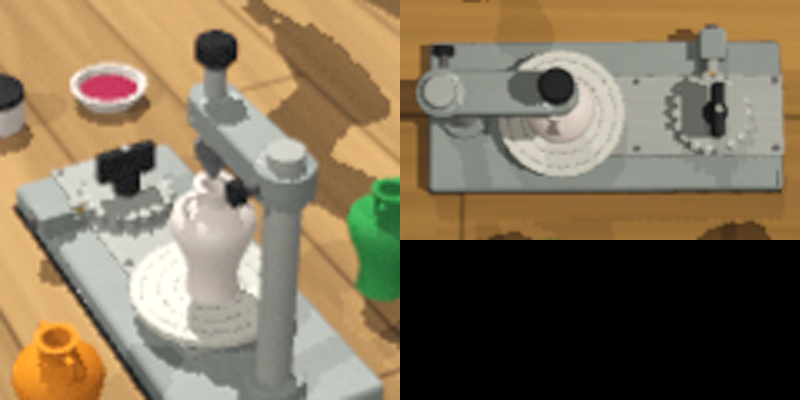

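```bash
cat > h.py <<'E'
import numpy as np,cv2
from bench import arm
def ray(p,uv):
    q=cv2.undistortPoints(np.array([[uv]],float),p['intrinsics'],p['D'])[0,0]
    d=p['R'].T@np.array([q[0],q[1],1]); return -p['R'].T@p['t'],d/np.linalg.norm(d)
def tri(obs):
    A=np.zeros((3,3));b=np.zeros(3)
    for p,uv in obs:
        c,d=ray(p,uv);M=np.eye(3)-np.outer(d,d);A+=M;b+=M@c
    X=np.linalg.solve(A,b)
    return X.round(1),[round(float(np.linalg.norm(np.cross(X-ray(*o)[0],ray(*o)[1]))),1) for o in obs]
def onz(p,uv,z):
    c,d=ray(p,uv);return (c+d*(z-c[2])/d[2]).round(1)
E
python3 - <<'E'
from h import *
S=arm.camera_params('scene');T=arm.camera_params('top')
f=lambda x,y:(x/3.3333+214.65,y/3.3333+169.65)
g=lambda x,y:((x-400)/2.6667+214.7,y/2.6667+169.7)
print('quill',tri([(S,f(216,40)),(T,g(556,84))]))
print('tee',tri([(S,f(126,153)),(T,g(717,109))]))
for c in[(430,43),(780,43),(783,188),(430,190)]:print(onz(T,g(*c),30))
print('wheel',onz(T,g(562,114),55),'bar ends',onz(T,g(718,83),96),onz(T,g(717,135),96))
print('quill top@310',onz(T,g(556,84),310))
E
```

```text
quill (array([541.6,  41.3, 299.6]), [1.0, 1.0])
tee (array([ 542.5, -127.8,   89. ]), [1.8, 1.8])
[621.1 191.9  30. ]
[ 623.  -206.7   30. ]
[ 458.1 -207.7   30. ]
[454.4 188.8  30. ]
wheel [538.2  40.8  55. ] bar ends [ 568.3 -127.3   96. ] [ 512.3 -125.8   96. ]
quill top@310 [539.5  41.6 310. ]
```

```bash
cat >> h.py <<'E'
from scipy.spatial.transform import Rotation as Ro
def go(X,yawdeg=0,w=85):
    """shift/turn in tool axes to world X, tool down with tool y along world y turned by yawdeg (cw from above)"""
    s=arm.read_state();R=Ro.from_quat(s['ee_rot'])
    G=Ro.from_matrix(np.diag([-1,1,-1.]))*Ro.from_euler('z',yawdeg,degrees=True)
    print('shift',R.inv().apply(np.array(X)-s['position']).round(1),'turn',(R.inv()*G).as_rotvec().round(3),'t',round(s['clock'],2),'pos',s['position'].round(1),'q',s['joints'].round(2),'F',s['contact_force'].round(1))
E
python3 - <<'E'
from h import *
go([541,-128,300])
E
```

```text
shift [-487.5  357.6  -95.3] turn [ 0.002 -0.     0.269] t 0.1 pos [ 165.8 -602.   204. ] q [-1.04  0.39  0.01 -0.   -1.19 -0.26] F [-0.2 -0.5 -0.1]
```

>>> servo_tool(rows=[[[85, 0, 0, -95, 0, 0, 0], [85, -122, 90, -95, 0, 0, 0.09], [85, -244, 180, -95, 0, 0, 0.18], [85, -366, 270, -95, 0, 0, 0.27], [85, -487, 358, -95, 0, 0, 0.269], [85, -487, 358, -95, 0, 0, 0.269], [85, -487, 358, -95, 0, 0, 0.269], [85, -487, 358, -95, 0, 0, 0.269], [85, -487, 358, -95, 0, 0, 0.269], [85, -487, 358, -95, 0, 0, 0.269]]])

```text
clock: 1.35
position: [514.1, -160.4, 298.7]
ee_rot: [-0.0, 1.0, 0.0, -0.0]
contact_force: [0.6, -2.0, 0.1]
gripper_width: 85.0
grasp_force: 0.0
```

>>> servo_tool(rows=[[[85, 0, 0, 0, 0, 0, 0], [85, 0, 0, 0, 0, 0, 0]]])

```text
clock: 1.6
position: [513.0, -162.1, 298.2]
ee_rot: [-0.0, 1.0, 0.0, -0.001]
contact_force: [-0.4, 0.0, 0.4]
gripper_width: 85.1
grasp_force: 0.0
```

```bash
python3 - <<'E'
from h import *
go([541,-128,300]);go([541,41.5,360])
p=arm.camera_params('wrist');im=arm.get_image('wrist')
cv2.imwrite('pics/w1.png',im[:,:,::-1])
np.save('w1.npy',np.array([p],dtype=object),allow_pickle=True)
for X in([541,-128,96],[571,-128,96],[511,-128,96],[540.5,41.5,305]):
    print(X,cv2.projectPoints(np.array([X],float),cv2.Rodrigues(p['R'])[0],p['t'],p['intrinsics'],p['D'])[0].ravel().round(1))
E
```

```text
shift [-28.   34.1  -1.8] turn [ 0.    -0.001  0.001] t 1.6 pos [ 513.  -162.1  298.2] q [-0.    0.18 -0.04 -0.   -1.35 -1.57] F [-0.4  0.   0.4]
shift [-28.  203.6 -61.8] turn [ 0.    -0.001  0.001] t 1.6 pos [ 513.  -162.1  298.2] q [-0.    0.18 -0.04 -0.   -1.35 -1.57] F [-0.4  0.   0.4]
[541, -128, 96] [306.9 198.1]
[571, -128, 96] [306.3 222.8]
[511, -128, 96] [307.6 172.2]
[540.5, 41.5, 305] [629.6 295.1]
```

View pics/w1.png

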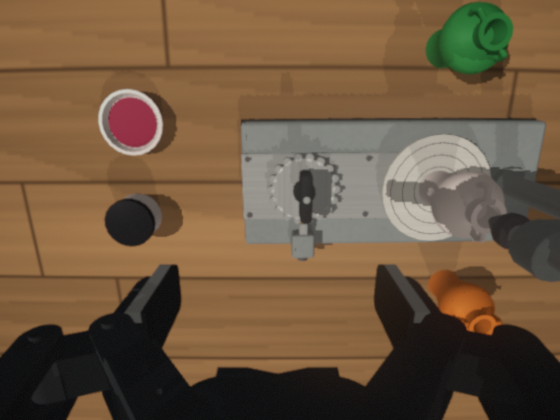

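The wrist view shows the tee bar centred at (306,197), running from row 172 to 223. The prediction was (307,198), so its position and yaw are confirmed. The white vase is on the wheel under the cone at about (470,205). Next I rise, close the fingers and go above the quill knob.

>>> servo_tool(rows=[[[0, 0, 0, -50, 0, 0, 0], [0, -10, 40, -62, 0, 0, 0], [0, -20, 90, -62, 0, 0, 0], [0, -28, 150, -62, 0, 0, 0], [0, -28, 203, -62, 0, 0, 0], [0, -28, 203, -62, 0, 0, 0], [0, -28, 203, -62, 0, 0, 0], [0, -28, 203, -62, 0, 0, 0]]])

```text
clock: 2.65
position: [541.2, 39.0, 361.0]
ee_rot: [0.001, 1.0, -0.0, 0.0]
contact_force: [0.1, -0.6, 0.9]
gripper_width: 0.1
grasp_force: 0.0
```

```bash
python3 - <<'E'
from h import *
go([541,41.5,305])
S=arm.camera_params('scene');im=arm.get_image('scene')
cv2.imwrite('pics/s2.png',cv2.resize(im[110:250,200:360,::-1],None,fx=4,fy=4,interpolation=cv2.INTER_CUBIC))
E
```

```text
shift [ 0.2  2.5 56. ] turn [-0.     0.    -0.003] t 2.65 pos [541.2  39.  361. ] q [ 0.37  0.17  0.1   0.   -1.49 -1.94] F [ 0.1 -0.6  0.9]
```

View pics/s2.png

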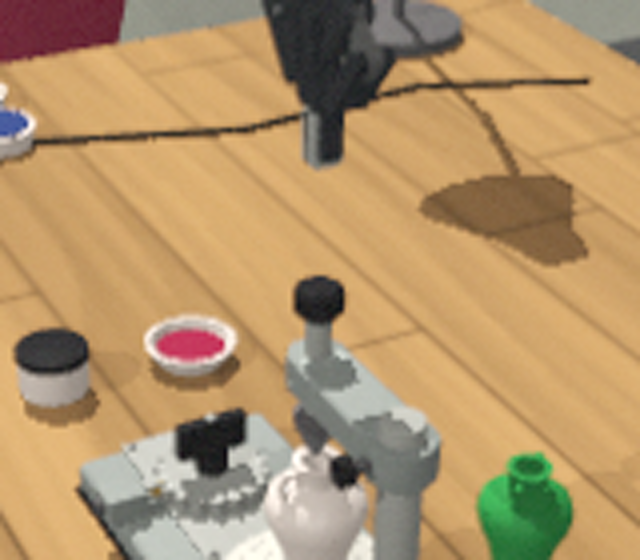

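The closed fingers are at (322,150) in the crop, right above the knob at (320,285). I descend with force checks.

>>> servo_tool(rows=[[[0, 0, 2.5, 20, 0, 0, 0], [0, 0, 2.5, 38, 0, 0, 0], [0, 0, 2.5, 42, 0, 0, 0], [0, 0, 2.5, 46, 0, 0, 0], [0, 0, 2.5, 50, 0, 0, 0], [0, 0, 2.5, 54, 0, 0, 0], [0, 0, 2.5, 58, 0, 0, 0], [0, 0, 2.5, 62, 0, 0, 0], [0, 0, 2.5, 65, 0, 0, 0]]])

```text
clock: 3.82
position: [541.3, 43.2, 295.5]
ee_rot: [0.0, 1.0, -0.0, -0.0]
contact_force: [0.4, 0.6, -0.4]
gripper_width: -0.1
grasp_force: 0.0
```

>>> servo_tool(rows=[[[0, 0, 0, 2, 0, 0, 0], [0, 0, 0, 4, 0, 0, 0], [0, 0, 0, 6, 0, 0, 0], [0, 0, 0, 8, 0, 0, 0], [0, 0, 0, 10, 0, 0, 0], [0, 0, 0, 10, 0, 0, 0]]])

```text
clock: 4.58
position: [541.3, 43.1, 285.6]
ee_rot: [0.0, 1.0, -0.0, -0.0]
contact_force: [-0.9, -0.1, 0.1]
gripper_width: 0.1
grasp_force: 0.0
```

```bash
python3 - <<'E'
from h import *
go([541,41.5,281])
im=arm.get_image('scene')
cv2.imwrite('pics/s3.png',cv2.resize(im[150:250,220:330,::-1],None,fx=5,fy=5,interpolation=cv2.INTER_CUBIC))
E
```

```text
shift [ 0.3 -1.6  4.6] turn [-0. -0. -0.] t 4.58 pos [541.3  43.1 285.6] q [ 0.38  0.2  -0.05 -0.   -1.32 -1.95] F [-0.9 -0.1  0.1]
```

View pics/s3.png

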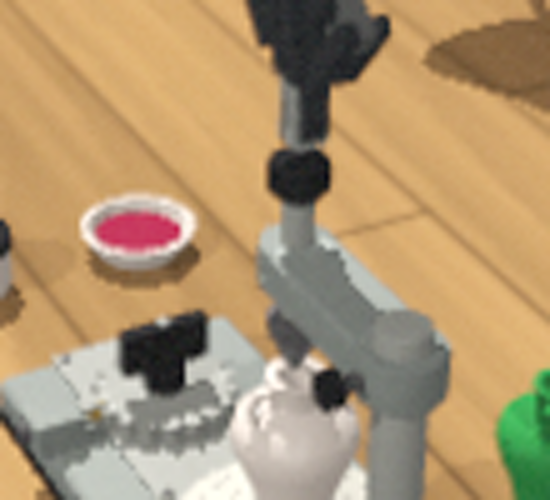

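```bash
python3 - <<'E'
from h import *
for n in('scene','top'):
    p=arm.camera_params(n)
    for X in([541.3,43.1,285.6],[541.3,43.1,304.6],[540.5,41.5,305]):
        print(n,X,cv2.projectPoints(np.array([X],float),cv2.Rodrigues(p['R'])[0],p['t'],p['intrinsics'],p['D'])[0].ravel().round(1))
im=arm.get_image('top');im2=arm.get_image('wrist')
a=cv2.resize(im[165:255,220:310,::-1],(400,400),interpolation=cv2.INTER_CUBIC)
b=im2[:400:,160:560,::-1]
cv2.imwrite('pics/t3.png',np.hstack([a,b]))
E
```

```text
scene [541.3, 43.1, 285.6] [280.2 186.7]
scene [541.3, 43.1, 304.6] [280.3 180.3]
scene [540.5, 41.5, 305] [280.3 179.8]
top [541.3, 43.1, 285.6] [272.8 201.7]
top [541.3, 43.1, 304.6] [272.6 200.7]
top [540.5, 41.5, 305] [273.3 201. ]
```

View pics/t3.png

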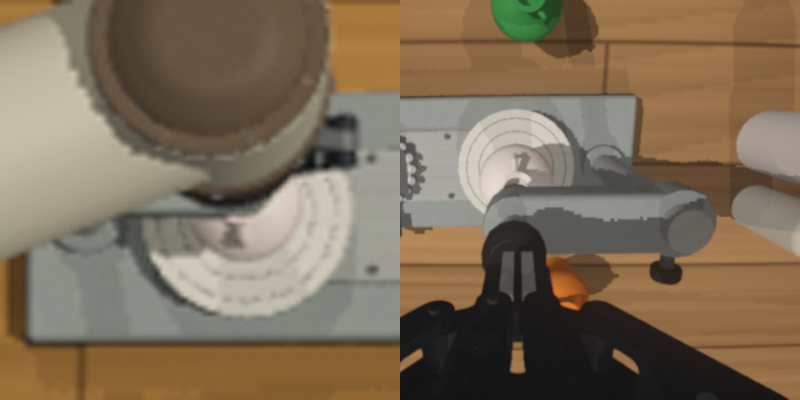

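```bash
python3 - <<'E'
from h import *
def pr(n,X):
    p=arm.camera_params(n);return cv2.projectPoints(np.array([X],float),cv2.Rodrigues(p['R'])[0],p['t'],p['intrinsics'],p['D'])[0].ravel().round(1)
for dz in(0,10,20,30):print(dz,pr('wrist',[541.3,43.1,285.6+dz]),'s2 scene',pr('scene',[541.2,39,361+dz]))
for z in(285,295,305):print('knob',z,pr('wrist',[540.5,41.5,z]))
s=arm.read_state();print(s['gripper_width'],s['position'])
p=arm.camera_params('wrist');print('cam',-p['R'].T@p['t'],p['R'][2])
im=arm.get_image('wrist');cv2.imwrite('pics/w4.png',cv2.resize(im[190:330,200:360,::-1],None,fx=4,fy=4,interpolation=cv2.INTER_CUBIC))
E
```

```text
0 [277.4 248.6] s2 scene [280.  159.9]
10 [277.5 256.7] s2 scene [280.1 156.3]
20 [277.5 265.6] s2 scene [280.2 152.6]
30 [277.6 275.7] s2 scene [280.3 148.9]
knob 285 [274.5 246.8]
knob 295 [274.4 254.8]
knob 305 [274.2 263.6]
0.009644135988911142 [541.4212988   43.14082806 285.88494285]
cam [465.17314976  42.83550535 453.85067504] [ 2.93490459e-01  9.15120458e-04 -9.55961565e-01]
```

View pics/w4.png

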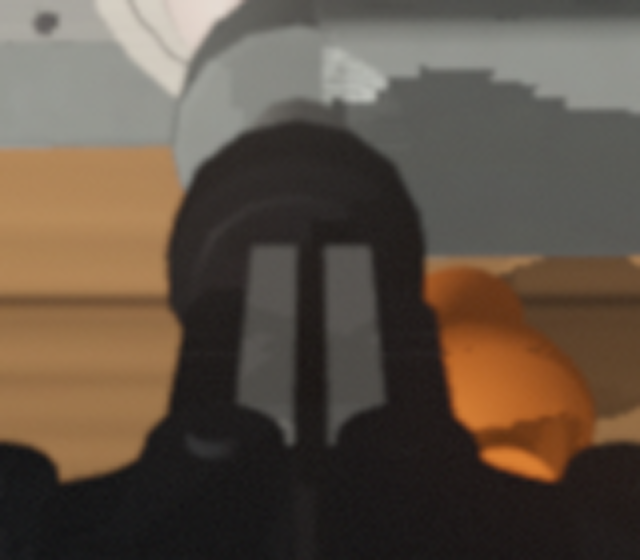

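```bash
python3 - <<'E'
from h import *
def pr(n,X):
    p=arm.camera_params(n);return cv2.projectPoints(np.array([X],float),cv2.Rodrigues(p['R'])[0],p['t'],p['intrinsics'],p['D'])[0].ravel().round(1)
for z in(265,275,285,295,305):print(z,'rim-',pr('wrist',[524,42,z]),'left rim',pr('wrist',[541,25,z]),pr('wrist',[541,59,z]),'fingerface',pr('wrist',[530,43,z]))
E
```

```text
265 rim- [275.5 207.1] left rim [247.4 234. ] [303.7 233.9] fingerface [277.2 216.7]
275 rim- [275.4 212.4] left rim [245.9 240.5] [305.  240.4] fingerface [277.2 222.5]
285 rim- [275.3 218.3] left rim [244.3 247.7] [306.5 247.6] fingerface [277.2 228.8]
295 rim- [275.2 224.8] left rim [242.5 255.7] [308.1 255.6] fingerface [277.2 235.9]
305 rim- [275.2 232.1] left rim [240.6 264.5] [309.9 264.4] fingerface [277.3 243.8]
```

```bash
python3 - <<'E'
from h import *
a=cv2.cvtColor(cv2.imread('pics/scene0.png'),6);b=cv2.cvtColor(arm.get_image('scene'),7)
for x in(276,280,284):print(x);print(a[176:202,x]);print(b[170:202,x])
print('cone',a[208:226,280],b[208:226,280])
E
```

```text
276
[179 181 174 131  56  54  55  56  41  41  36  36  32  61 114 151 150 150
 149 153 154 156 165 196 205 148]
[123 120 116 119 119 119 118 124 141 129  54  55  47  33  36  40  25  32
  33  57 113 149 148 149 149 154 154 155 163 195 204 147]
280
[179 177 162  58  47  53  52  51  40  36  33  35  29  35  52  88 125 124
 124 125 120 124 119 121 125 117]
[ 60  59  61  65  60  60  59  55  84 115  67  31  32  32  37  40  29  31
  29  31  43  91 123 124 123 123 121 123 120 120 123 117]
284
[183 181 179 168 100  51  40  41  39  35  26  24  61 131 175 184 184 185
 183 180 181 198 207 135 122 120]
[ 38  42  41  43  40  42  46  69 137 159  97  39  32  32  28  17  27  24
  63 129 174 182 183 185 184 181 179 199 207 134 125 119]
cone [166 132 124 125 122 125 123 117  97  70  69  74  80  99 142 167 189 189] [129 126 123 120 123 121 123 115  95  73  67  75  78 100 139 167 187 187]
```

The knob hasn't moved: its rows in the scene view are unchanged and the force is about 0. So the closed fingertips actually end higher than the reported TCP. I keep descending in small steps, watching the force and the knob.

>>> servo_tool(rows=[[[0, 0, 0, 1.5, 0, 0, 0], [0, 0, 0, 3, 0, 0, 0], [0, 0, 0, 4.5, 0, 0, 0], [0, 0, 0, 6, 0, 0, 0]]])

```text
clock: 5.32
position: [541.4, 43.1, 279.7]
ee_rot: [0.0, 1.0, -0.0, -0.0]
contact_force: [0.1, -0.3, -0.4]
gripper_width: 0.3
grasp_force: 0.0
```

```bash
cat >> h.py <<'E'
def knob():
    b=cv2.cvtColor(arm.get_image('scene'),cv2.COLOR_RGB2GRAY)
    print('col280',b[168:202,280],'cone',b[208:226,280])
E
python3 - <<'E'
from h import *
knob();go([541,41.5,281])
E
```

```text
col280 [ 43  52  55  54  57  60  59  57  55  62  57  50  75 103  69  22  39  29
  37  32  30  31  42  88 123 124 120 120 122 125 121 119 124 118] cone [130 127 126 123 122 125 120 118  99  72  67  76  81 100 141 164 186 188]
shift [ 0.2 -1.6 -1.6] turn [-0.    -0.001 -0.   ] t 5.38 pos [541.2  43.1 279.4] q [ 0.38  0.2  -0.07 -0.   -1.31 -1.95] F [ 0.2  0.1 -0.3]
```

>>> servo_tool(rows=[[[0, 0, 0, 1.5, 0, 0, 0], [0, 0, 0, 3, 0, 0, 0], [0, 0, 0, 4.5, 0, 0, 0], [0, 0, 0, 6, 0, 0, 0]]])

```text
clock: 5.88
position: [541.4, 43.2, 274.0]
ee_rot: [0.0, 1.0, 0.0, 0.0]
contact_force: [-0.9, -0.2, 2.1]
gripper_width: 0.0
grasp_force: 1.1
```

```bash
python3 - <<'E'
from h import *
knob();go([541,41.5,281])
E
```

```text
col280 [ 42  41  42  51  59  56  61  61  61  57  49  56  52  53  82 100  59  37
  35  35  31  29  30  41  87 122 121 119 122 122 122 120 124 118] cone [128 124 124 121 124 126 122 117  99  79  69  71  73  81  83 117 162 188]
shift [ 0.4 -1.7 -7.2] turn [ 0.  0. -0.] t 5.92 pos [541.4  43.2 273.8] q [ 0.38  0.2  -0.08  0.   -1.29 -1.95] F [-0.1  0.3  1.3]
```

Contact: the force is +2 N and the knob and cone have moved down by about one row. I continue pressing.

>>> servo_tool(rows=[[[0, 0, 0, 2, 0, 0, 0], [0, 0, 0, 4, 0, 0, 0], [0, 0, 0, 6, 0, 0, 0], [0, 0, 0, 8, 0, 0, 0], [0, 0, 0, 10, 0, 0, 0], [0, 0, 0, 12, 0, 0, 0], [0, 0, 0, 14, 0, 0, 0]]])

```text
clock: 6.8
position: [541.4, 43.1, 259.7]
ee_rot: [0.0, 1.0, -0.0, 0.0]
contact_force: [-0.7, 0.4, 2.5]
gripper_width: 0.1
grasp_force: 1.1
```

>>> servo_tool(rows=[[[0, 0, 0, 1, 0, 0, 0], [0, 0, 0, 2, 0, 0, 0], [0, 0, 0, 3, 0, 0, 0], [0, 0, 0, 4, 0, 0, 0]]])

```text
clock: 7.3
position: [541.4, 43.1, 255.9]
ee_rot: [0.0, 1.0, 0.0, 0.0]
contact_force: [0.5, 0.6, 1.4]
gripper_width: 0.2
grasp_force: 1.3
```

```bash
python3 - <<'E'
from h import *
knob();go([541,41.5,281])
E
```

```text
col280 [ 46  39  44  37  41  44  39  45  40  43  53  50  54  52  50  55  55  48
  53  46  72  94  71  35  29  32  29  30  33  47  84 119 121 120] cone [163 132 125 123 122 120 120 119 119 115 115 110  89  79  76  72  66  75]
shift [  0.4  -1.6 -25.3] turn [ 0.  0. -0.] t 7.35 pos [541.4  43.1 255.7] q [ 0.38  0.21 -0.11  0.   -1.25 -1.95] F [-0.2  0.1  3.2]
```

>>> servo_tool(rows=[[[0, 0, 0, 1, 0, 0, 0], [0, 0, 0, 2, 0, 0, 0], [0, 0, 0, 3, 0, 0, 0]]])

```text
clock: 7.72
position: [541.5, 43.1, 253.9]
ee_rot: [-0.0, 1.0, -0.0, 0.0]
contact_force: [-3.7, 0.5, 8.4]
gripper_width: -0.4
grasp_force: 4.5
```

>>> servo_tool(rows=[[[0, 0, 0, 1, 0, 0, 0], [0, 0, 0, 2, 0, 0, 0]]])

```text
clock: 7.98
position: [541.6, 43.1, 253.7]
ee_rot: [-0.0, 1.0, -0.0, 0.001]
contact_force: [-5.4, 2.2, 15.5]
gripper_width: -0.1
grasp_force: 7.7
```

>>> servo_tool(rows=[[[0, 0, 0, 1, 0, 0, 0], [0, 0, 0, 2, 0, 0, 0]]])

```text
clock: 8.22
position: [541.7, 43.1, 253.6]
ee_rot: [-0.001, 1.0, -0.0, 0.002]
contact_force: [-10.0, 2.9, 21.3]
gripper_width: -0.2
grasp_force: 10.8
```

Seated: the TCP stopped at 253.6 and the force rose to 21 N. With the knob top at 281 when seated, the closed fingertips really end about 27 mm above the reported TCP, which I'll allow for. Now I retreat and go above the tee bar.

>>> servo_tool(rows=[[[0, 0, 0, -20, 0, 0, 0], [0, 0, 0, -60, 0, 0, 0], [0, 0, 0, -100, 0, 0, 0], [60, 0, -50, -105, 0, 0, 0], [60, 0, -110, -105, 0, 0, 0], [60, 0, -171, -80, 0, 0, 0], [60, 0, -171, -20, 0, 0, 0], [60, 0, -171, 40, 0, 0, 0], [60, 0, -171, 100, 0, 0, 0], [60, 0, -171, 100, 0, 0, 0]]])

```text
clock: 9.48
position: [537.2, -127.9, 143.7]
ee_rot: [0.001, 1.0, 0.0, -0.006]
contact_force: [0.3, 0.3, 0.4]
gripper_width: 60.4
grasp_force: 0.0
```

```bash
python3 - <<'E'
from h import *
knob();go([541,-128,100])
a=arm.get_image('scene')[150:250,210:330,::-1];b=arm.get_image('wrist')[:,:,::-1]
cv2.imwrite('pics/c5.png',np.hstack([cv2.resize(a,(400,333),interpolation=2),cv2.resize(b,(400,333))[:333]]))
E
```

```text
col280 [167 157 165 175 180 181 181 179 176 176 175 177 176 176 180 180 181 180
 164  33  34  38  27  31  35  33  38  35  33  32  50 101 123 115] cone [131 127 123 124 124 122 121 121 119 116 117 117 105  74  77  74  71  72]
shift [-0.7  0.2 47.7] turn [-0.001 -0.004  0.   ] t 9.53 pos [ 540.5 -128.2  147.7] q [ 0.06  0.32 -0.25  0.   -1.01 -1.63] F [1.  0.1 0.5]
```

View pics/c5.png

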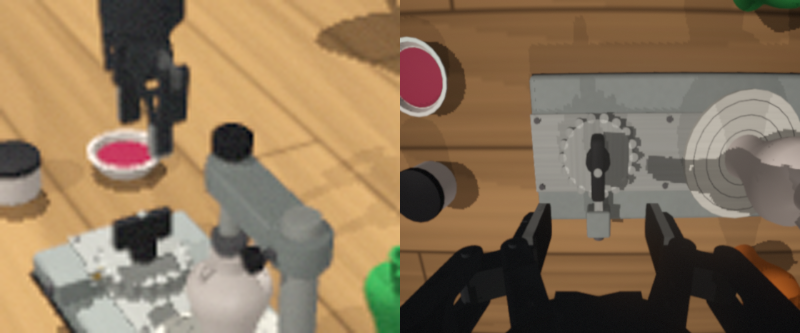

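The cone is seated in the vase's mouth, with the knob right above the overarm at (232,140). The open fingers, at (127,118) and (160,152), straddle the tee bar at (142,225). I descend in two stages.

>>> servo_tool(rows=[[[50, -1, 0, 30, 0, 0, 0], [50, -1, 0, 60, 0, 0, 0], [50, -1, 0, 75, 0, 0, 0], [50, -1, 0, 80, 0, 0, 0], [50, -1, 0, 85, 0, 0, 0]]])

```text
clock: 10.25
position: [543.7, -127.9, 65.1]
ee_rot: [-0.0, 1.0, -0.0, 0.002]
contact_force: [-0.5, -0.4, -0.2]
gripper_width: 50.1
grasp_force: 0.0
```

>>> servo_tool(rows=[[[50, 0, 0, 4, 0, 0, 0], [50, 0, 0, 8, 0, 0, 0], [50, 0, 0, 12, 0, 0, 0], [50, 0, 0, 16, 0, 0, 0], [50, 0, 0, 19, 0, 0, 0], [50, 0, 0, 19, 0, 0, 0]]])

```text
clock: 11.0
position: [542.2, -127.9, 44.5]
ee_rot: [0.0, 1.0, -0.0, -0.0]
contact_force: [0.1, 1.6, 1.0]
gripper_width: 50.3
grasp_force: 0.0
```

```bash
python3 - <<'E'
from h import *
go([541,-128,42])
a=arm.get_image('scene')[170:250,210:306,::-1];b=arm.get_image('wrist')[:,:,::-1]
cv2.imwrite('pics/c6.png',np.hstack([cv2.resize(a,(400,333),interpolation=2),cv2.resize(b[150:380,140:416],(400,333),interpolation=2)]))
E
```

```text
shift [ 1.2 -0.1  2.5] turn [-0.    -0.001 -0.   ] t 11.0 pos [ 542.2 -127.9   44.5] q [ 0.06  0.44 -0.36 -0.   -0.77 -1.63] F [0.1 1.6 1. ]
```

View pics/c6.png

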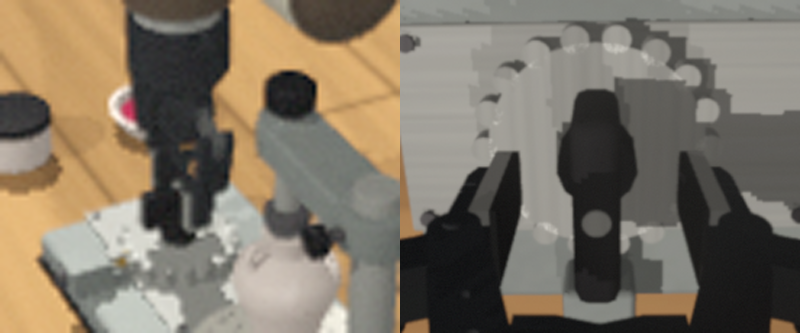

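The fingers straddle the tee bar: bar at column 597, finger inner faces at 518 and 680, and no contact. I close.

>>> servo_tool(rows=[[[5, 1, 0, 2, 0, 0, 0], [5, 1, 0, 2, 0, 0, 0], [5, 1, 0, 2, 0, 0, 0], [5, 1, 0, 2, 0, 0, 0], [5, 1, 0, 2, 0, 0, 0], [5, 1, 0, 2, 0, 0, 0], [5, 1, 0, 2, 0, 0, 0]]])

```text
clock: 11.98
position: [541.0, -128.6, 42.9]
ee_rot: [0.0, 1.0, -0.0, -0.0]
contact_force: [-1.4, -5.1, 1.3]
gripper_width: 12.9
grasp_force: 61.0
```

```bash
python3 - <<'E'
from h import *
go([541,-128,42]);print(arm.read_state()['wrist_torque'].round(2))
E
```

```text
shift [0.  0.6 0.9] turn [-0.001 -0.001 -0.   ] t 11.97 pos [ 541.  -128.6   42.9] q [ 0.06  0.44 -0.37  0.   -0.76 -1.63] F [-1.4 -5.1  1.3]
[-1.39  0.18  0.1 ]
```

Gripped at 13 mm and 61 N. I turn to the first click: +z on the tool is clockwise from above.

>>> servo_tool(rows=[[[5, 0, -0.5, 0, 0, 0, 0.06], [5, 0, -0.5, 0, 0, 0, 0.12], [5, 0, -0.5, 0, 0, 0, 0.18], [5, 0, -0.5, 0, 0, 0, 0.24], [5, 0, -0.5, 0, 0, 0, 0.3], [5, 0, -0.5, 0, 0, 0, 0.349], [5, 0, -0.5, 0, 0, 0, 0.349], [5, 0, -0.5, 0, 0, 0, 0.349]]])

```text
clock: 12.98
position: [541.3, -127.5, 42.9]
ee_rot: [0.173, 0.985, 0.0, -0.0]
contact_force: [-2.3, 4.6, 2.5]
gripper_width: 12.8
grasp_force: 61.4
```

```bash
python3 - <<'E'
from h import *
go([541,-128,42],60);print(arm.read_state()['wrist_torque'].round(2),arm.read_state()['gripper_width'])
E
```

```text
shift [ 0.1 -0.6  0.9] turn [ 0.001 -0.001  0.699] t 12.97 pos [ 541.3 -127.5   42.9] q [ 0.06  0.44 -0.37 -0.   -0.76 -1.98] F [-2.3  4.6  2.5]
[1.54 0.45 0.08] 12.777918513510816
```

>>> servo_tool(rows=[[[5, 0, 0, 0, 0, 0, 0.08], [5, 0, 0, 0, 0, 0, 0.16], [5, 0, 0, 0, 0, 0, 0.24], [5, 0, 0, 0, 0, 0, 0.32], [5, 0, 0, 0, 0, 0, 0.4], [5, 0, 0, 0, 0, 0, 0.48], [5, 0, 0, 0, 0, 0, 0.56], [5, 0, 0, 0, 0, 0, 0.63], [5, 0, 0, 0, 0, 0, 0.68], [5, 0, 0, 0, 0, 0, 0.699]]])

```text
clock: 14.22
position: [543.0, -125.8, 42.9]
ee_rot: [0.5, 0.866, 0.002, 0.001]
contact_force: [-0.1, 12.5, 1.7]
gripper_width: 12.6
grasp_force: 61.3
```

>>> servo_tool(rows=[[[5, 0, 0, 0, 0, 0, 0], [5, 0, 0, 0, 0, 0, 0], [5, 0, 0, 0, 0, 0, 0], [5, 0, 0, 0, 0, 0, 0]]])

```text
clock: 14.72
position: [543.0, -125.8, 42.9]
ee_rot: [0.5, 0.866, 0.002, 0.001]
contact_force: [1.3, 11.9, 1.0]
gripper_width: 12.7
grasp_force: 61.2
```

```bash
python3 - <<'E'
from h import *
go([541,-128,42],60);s=arm.read_state();print(s['wrist_torque'].round(2),s['gripper_width'],s['grasp_force'])
a=arm.get_image('scene')[170:270,210:330,::-1];b=arm.get_image('wrist')[:,:,::-1]
cv2.imwrite('pics/c7.png',np.hstack([cv2.resize(a,(400,333),interpolation=2),cv2.resize(b,(400,333))]))
E
```

```text
shift [-0.9 -2.8  0.9] turn [ 0.004 -0.001  0.001] t 14.72 pos [ 543.  -125.8   42.9] q [ 0.06  0.44 -0.36 -0.   -0.76 -2.68] F [ 1.3 11.9  1. ]
[ 3.46 -0.18  0.19] 12.728074245167123 61.18139326572418
```

View pics/c7.png

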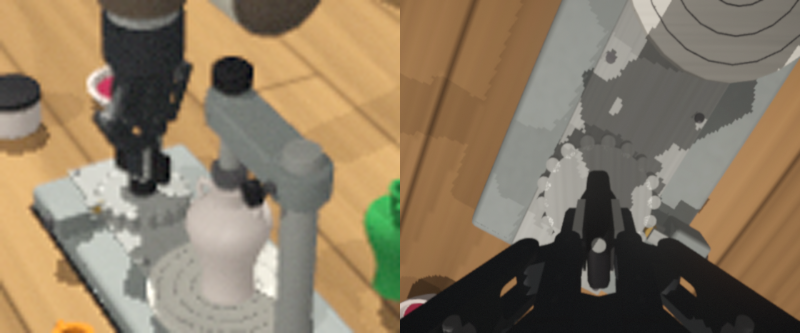

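The bar lies along the fingers at column 598, with the tool at exactly 60°. The vase is upright with its ear turned, at (205,190). A 12 N side load remains, so I relieve it with a small shift while keeping the grip.

>>> servo_tool(rows=[[[5, 0.3, 1, 0, 0, 0, 0], [5, 0.6, 2, 0, 0, 0, 0], [5, 0.6, 2, 0, 0, 0, 0], [5, 0.6, 2, 0, 0, 0, 0]]])

```text
clock: 15.32
position: [542.9, -125.7, 42.9]
ee_rot: [0.5, 0.866, 0.001, -0.0]
contact_force: [-0.8, 5.7, 2.6]
gripper_width: 12.9
grasp_force: 61.4
```

```bash
python3 - <<'E'
from h import *
go([541,-128,42],60);s=arm.read_state();print(s['wrist_torque'].round(2),s['gripper_width'],s['grasp_force'])
b=cv2.cvtColor(arm.get_image('wrist'),cv2.COLOR_RGB2GRAY)
e=[]
for r in range(222,262,4):
    d=np.where(b[r,262:295]<60)[0]; e.append((r,float(d.mean())+262 if len(d) else None,len(d)))
print(e)
a=cv2.imread('pics/scene0.png',0)
# vase-turn check: ear silhouettes / white pixels on either side of neck
n=cv2.cvtColor(arm.get_image('scene'),cv2.COLOR_RGB2GRAY)
for r in range(222,240,3):print(r,a[r,262:296:2],n[r,262:296:2])
E
```

```text
shift [-1.1 -2.8  0.9] turn [ 0.001 -0.001  0.   ] t 15.32 pos [ 542.9 -125.7   42.9] q [ 0.06  0.44 -0.36 -0.   -0.77 -2.68] F [-0.8  5.7  2.6]
[1.96 0.36 0.24] 12.916324771260248 61.40968322753906
[(222, 277.5, 28), (226, 277.5, 30), (230, 277.0, 31), (234, 277.5, 32), (238, 277.5, 32), (242, 278.0, 33), (246, 278.0, 33), (250, 278.0, 33), (254, 278.0, 33), (258, 278.0, 33)]
222 [198 181 179 191 181 173 226 216  90 142 225 155 116 121 123 141 184] [193 180 180 176 178 175  84  78  77  76  66 102 125 119 119 122 120]
225 [209 226 181 179 179 193 254 156 167 189 119  48  55  95 116 104 122] [198 199 170 178 167 186 131  82  71  72  51  43  37  78  74  92 118]
228 [129 209 164 178 223 251 194 176 178 176 113  34  25  34  71  78 122] [157 189 162 172 178 175 178 178 176 174 110  37  34  34 103  79 120]
231 [167 148 105 251 191 248 190 189 175 165 153  75  82 135 174 155 118] [135 126 111 179 187 191 184 182 173 159 155  78  54 103 180 155 119]
234 [121 102 206 248 191 242 196 195 192 189 184 179 172 206 191 163 120] [120 106 178 192 196 195 196 194 191 188 183 178 186 152 189 160 119]
237 [128 159 207 231 208 198 228 213 195 192 184 178 173 181 158 153 139] [129 131 180 196 197 198 198 196 195 192 184 179 172 163 161 155 138]
```

>>> servo_tool(rows=[[[5, 0, 1, 0, 0, 0, 0], [5, 0, 1.5, 0, 0, 0, 0], [5, 0, 1.5, 0, 0, 0, 0], [5, 0, 1.5, 0, 0, 0, 0], [5, 0, 1.5, 0, 0, 0, 0]]])

```text
clock: 16.05
position: [542.9, -125.6, 42.9]
ee_rot: [0.5, 0.866, -0.0, -0.001]
contact_force: [-3.9, 3.7, 5.3]
gripper_width: 12.9
grasp_force: 61.7
```

```bash
python3 - <<'E'
from h import *
go([541,-128,42],60);knob()
print(arm.job_done())
E
```

```text
shift [-1.1 -2.8  0.9] turn [-0.002 -0.002  0.   ] t 16.05 pos [ 542.9 -125.6   42.9] q [ 0.06  0.44 -0.36 -0.   -0.77 -2.68] F [-3.9  3.7  5.3]
col280 [ 79  81  83  77  75  86  92 107 135 165 177 178 177 177 180 179 182 181
 164  31  29  35  32  33  40  31  33  35  32  34  54 101 125 117] cone [130 128 125 124 120 124 122 120 120 116 117 114 105  76  75  75  69  71]
the job is handed in; nothing more can be done
None
```

I pressed the quill until its cone seated in the vase's mouth, turned the index knob 60° clockwise to the third click, and handed the job in at 16 s still gripping it; the vase looked upright and turned with the wheel, but I viewed 11 pictures, one over the limit of 10.

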